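# Snap the dust cap into the cheese grater's feed neck

### The job

Put the black spring dust cap back on the cheese grater: squeeze its two tabs together, fit it into the round feed neck with its latches over the two windows, press it down gently against the rubber seal, and let the tabs spring out so that the cap is locked fully home and stays down by itself. Do not force it: never press it on the neck with more than about 30 N. Leave everything else on the counter where it is.

Things in the scene. Friction and masses are not known exactly. Their poses are not given: they have to be found in the camera images.
- cap: Black plastic centre-pinch dust cap (like a lens cap), about 85 g, lying tabs up. Origin: centre of the plug's underside; z up, y along the line of its two tabs (a half turn about z gives the same cap). Plug 58 mm across (56.4 mm in its lowest 2 mm), z 0 to 11 mm; flange 76 mm across, z 11 to 15 mm; tabs and a bridge between them on top.
- cap_tabs (a point): Midway between the tabs, on the cap's axis, 25 mm above its origin. Two upright tabs, each 16 mm wide along x, 4 mm thick, z 15.5 to 34 mm above the origin; outer faces 40 mm apart along y when free, 30 mm fully squeezed. Between them a bridge 24 x 19 mm, up to z 23 mm.
- tab_a (a joint): How far the tab on the cap's +y side is squeezed in: 0 free, 0.005 m fully in, against a stop. The spring pushes back with 3 N when free, 8 N when fully in: a grip of 20 to 30 N holds both tabs firmly in.
- tab_b (a joint): The same for the tab on the cap's -y side.
- cap_latch (a point): Under tab_a, tip of its latch when free, 33.5 mm from the cap's axis. Each tab carries a latch, 12 mm wide, 3 mm thick, z 2 to 5 mm above the cap's origin, that sticks out of the plug along y to 33.5 mm from the axis when free and draws in to 28.5 mm when squeezed. Its edges are square: unsqueezed it cannot pass the neck's lip.
- mill: Bench cheese grater, fixed: white motor barrel, aluminium drum housing, steel catch tray in front, round upright steel feed neck, 84 mm across at the rim, open at the top. Origin: on the counter under the neck's nominal axis; x from the neck to the motor, z up. The motor's top is 187 mm high; nothing stands beside or above the neck.
- mouth (a point): Nominal centre of the neck's steel rim (upper face), 235 mm above the counter; axes as mill. The neck lifts off for washing and its screw holes are oversize: the mouth's true centre is up to 3.5 mm off this point along the mill's x and up to 3.5 mm along its y, at this height, not turned; it stays put. Mouth 60.6 mm across, through a steel lip 4 mm thick.
- window (a point): Nominal place of one of the neck's two latch windows, 40 mm from the mouth's axis towards the mill's +y, 9.5 mm below the rim; the other faces it at -y. They are 18 mm wide, 11 mm high, right under the lip, each marked by a small lug outside the rim; elsewhere the bore stays 60.6 mm. The cap's latches must point at them within about 4 degrees.
- seal (a point): Nominal centre of the top of the rubber seal ring, 67 to 83 mm across, that lies on the rim 5 mm proud. The cap's flange presses it down: 3 N to start, 9 N at 3 mm, 13 N at 5 mm (flush: hard stop on steel). The latches clear the lip at 3 mm: tabs let go between 3 and 5 mm spring into the windows and the cap stays down about 3 mm; let go higher, they rub on the lip, unlocked.
- pusher: white plastic pusher of the grater, a plunger 54 mm across and 128 mm tall, standing upright; origin under its centre
- jar: closed glass jar of chutney with a black lid, 66 mm across, 70 mm tall; origin under its centre
- jar_lid: plain flat black jar lid without tabs, 72 mm across, 14 mm thick, lying on the counter; origin under its centre
- wheel: small whole cheese, 94 mm across, 38 mm tall; origin under its centre
- wedge: wedge of cheese 118 mm long, 70 mm wide, 45 mm tall; origin under it, its point at -x
- knife: cheese spatula with a dark wooden handle, 200 mm long, lying along its x; origin under its middle
- card0: price card in a wooden block foot, 75 mm wide, 64 mm tall; origin under the foot
- card1: a second price card, the same as card0

How it is judged:
On the way, in this order (a step that is already met when the one before it is completed fails the run):
1. the cap is carried clear of the counter with both tabs squeezed in (height (world z) of cap above 0.06 m and value of joint each of tab_a, tab_b above 0.003 m), for 0.2 s.
2. the cap is down in the neck with both tabs squeezed in and the seal pressed (horizontal distance between cap and mouth below 0.008 m and z of cap in the frame of mouth below -0.0075 m and value of joint each of tab_a, tab_b above 0.003 m), for 0.05 s.
At the end, for the whole second after the job is handed in: The cap sits in the neck with its plug 7.5 to 12.5 mm below the rim (so held down on the seal), within 8 mm of the nominal centre, level within 0.06 rad, at rest, and both tabs have sprung out to within 1.2 mm of free, under the lip (horizontal distance between cap and mouth below 0.008 m and z of cap in the frame of mouth between -0.0125 and -0.0075 m and angle between cap's own z axis and vertical below 0.06 rad and value of joint each of tab_a, tab_b below 0.0012 m and linear speed of cap below 0.01 m/s); the robot touches nothing.
It fails at once if the cap is pressed on the grater with more than 30 N (contact force between cap and mill above 30 N).
It fails at once if another thing on the counter is moved more than 30 mm (distance of any of pusher, jar, jar_lid, wheel, wedge, knife, card0, card1 from where it was at the start of the episode above 0.03 m).
It also fails if it takes over 54 s, if anything falls off the work surface, if the arm or the gripper's body presses on something with over 40 N, if the wrist force passes 120 N, or if a joint passes its speed limit or range.

### The arm

A 6-joint arm with a two-finger parallel gripper is mounted at the origin on the work surface. World frame = base frame: x ahead of the robot, y to its left, z up, the work surface at z = 0. Lengths are in m, angles in rad, forces in N, time in s.
With the tool pointing down it reaches from about 0.25 to 0.725 m from the base axis. Payload 4 kg.
Tool frame: the origin (TCP) lies midway between the tips of the shut fingers; the grasp point (between the pads) lies 19 mm behind it; z points along the fingers, y is the line along which they close (so a half turn about z gives the same grasp; the last joint's range is limited). The gripper opens to 85 mm and grips with 20 to 120 N. Pads are 22 mm wide; open, the fingers measure 114 mm over their backs; the gripper's body (76 mm by 85 mm) begins 54 mm behind the grasp point. The pads swing forward as they close: fully open they stand 13 mm farther back than shut.
Start: joints at [1.313, 0.241, 0.005, 1.335, 0, 1.571], TCP at [0.127, 0.483, 0.231] pointing down, gripper open.
Joint ranges: [-2.72, 2.72], [-1.05, 1.87], [-1.09, 1.28], [-1.99, 2.15], [-1.42, 1.44], [-3.14, 3.14]. Speed limits (rad/s): [2.79, 2.79, 3.14, 3.14, 3.14, 3.14].

### API

Orientations are given as a unit quaternion [x, y, z, w].
In Python, from workcell import bot gives the robot as it stands.
- The arm moves only by the tool move_arm, never from a script. Its argument "motion" is a list of rows, each an object of numbers: "x", "y", "z": the shift along the tool's x, y, z in cm; "yaw": the turn about the tool's z in degrees. A call has 1 to 20 rows; each row is the pose to reach, as a shift and turn from the pose commanded when the call began, along the tool's axes at that moment; what a row does not reach only later rows make up. A row lasts 1/8 s, in which the tool goes at most 62.5 mm and 10.7 degrees, less where a joint would pass 70% of its speed; a pose out of reach is approached as far as the arm can. A call with a gripper value outside its range is refused whole. "gripper" is the opening, from -1 (shut) to 1 (fully open), set as the call begins (left out, the last holds). The fingers move at their own pace and stop on an object; the grip force is fixed at half the most. Time passes only in rows, so rows that repeat a pose let the fingers close. It gives the time, the measured TCP pose, the force, the opening and the grip force at its end, in the units of the state.
- bot.get_obs(): the state, without advancing time (a new reading comes with each control period).
- bot.camera(name): name is "scene" or "side" or "wrist"; returns the picture (384x512x3 uint8, blue, green, red); there is no depth.
- bot.camera_model(name): a dict with "K" (3x3 intrinsics, pixels), "world_from_camera" (4x4, takes a point from camera to world coordinates). Camera axes: x right, y down, z forward; pixel columns grow to the right and rows downward; lengths in m; the calibration is good to about 2 mm. A picture is of the moment at which its call begins: read the wrist's pose just before it. camera_model takes no time and is no camera call; for the wrist camera it gives the pose at the moment of the call.
- bot.job_done(): hands the job in; it is judged then, once.
Trained networks look in the newest picture that a camera, given by its name, has taken for a name from the list of things; names that differ only in an ending like _2 or _b are one class to them, and where a whole thing is asked for, a point or a joint stands for the part that bears it (a point fixed in the world has none). Each returns a list of dicts, best first, with "score" (0 to 1); they miss things now and then, are a little off and sometimes report something else, mostly with a low value. They report only what shows in the picture. A call takes as long as a camera call.
- bot.cut_out(camera, name): "mask" (384x512 bool, what is visible of it) and "centre" ([row, column] in pixels, amid what is visible of it).
The state is a dict: "clock": time; "joint_pos": joint angles; "joint_vel": joint speeds; "tau": joint torques, N m; "eef_pos": TCP position; "tool_rot": TCP orientation; "ft_force": force on the tool from outside, world axes, zero at the start; "ft_torque": the same for the moment, N m; "grip_width": finger opening in m; "grasp_force": force on a finger pad.
Only numpy, scipy, OpenCV 4.12 (cv2) and the standard library are available. Lean on these libraries where they do the work, as an engineer would, in place of code of your own. Each camera call takes 0.05 s, during which the arm holds its last target. There are 200 camera calls.

## Working session

There is one attempt and no reset: what is moved stays moved. The work goes in short steps, Python scripts to look and compute and a tool call to move; the robot and the scene stay as the last step left them, time stands still between calls to the robot, and variables do not carry over. Pictures are saved under pics/ and viewed, at most 10 in all, crops included, and the job is handed in when it is done.

Besides the shell and the picture viewer there is one more tool, called after "Emit:" as name([rows], argument=value, ...), one row to a line, values as JSON. move_arm: Moves the arm, as the interface text tells. Its arguments: {"type":"object","properties":{"motion":{"type":"array"},"gripper":{"type":"number"}},"required":["motion"]}

```bash
mkdir -p pics
cat > h.py <<'E'
from workcell import bot
import cv2, numpy as np
def ray(m,uv):
    K=np.array(m["K"]);T=np.array(m["world_from_camera"])
    d=T[:3,:3]@np.linalg.solve(K,[uv[0],uv[1],1.]); return T[:3,3],d
def at_z(m,uv,z):
    o,d=ray(m,uv); return o+d*(z-o[2])/d[2]
def proj(m,p):
    K=np.array(m["K"]);T=np.array(m["world_from_camera"])
    c=K@(T[:3,:3].T@(np.array(p)-T[:3,3])); return c[:2]/c[2]
E
python3 - <<'E'
from h import *
ims=[]
for c in ["scene","side"]:
    im=bot.camera(c); m=bot.camera_model(c); ims.append(im)
    print(c,np.round(np.array(m["world_from_camera"])[:3],3).tolist(),m["K"][0][0])
    for n in ["cap","mill","jar_lid"]:
        for r in bot.cut_out(c,n)[:2]:
            ce=r["centre"]; print(n,round(r["score"],2),np.round(ce),at_z(m,ce[::-1],0.02).round(3), r["mask"].sum())
cv2.imwrite("pics/a.png",cv2.resize(np.vstack(ims),(800,1200))[:600]);cv2.imwrite("pics/b.png",cv2.resize(ims[1],(800,600)))
o=bot.get_obs();print(o)
E
```

```text
scene [[-0.006, 0.537, -0.843, 1.468], [1.0, -0.015, -0.018, 0.037], [-0.022, -0.843, -0.537, 0.744]] 409.5850158687623
cap 0.84 [214. 187.] [ 0.457 -0.198  0.02 ] 265
mill 0.58 [234. 325.] [0.564 0.207 0.02 ] 9606
jar_lid 0.62 [219. 230.] [ 0.488 -0.063  0.02 ] 339
side [[0.993, -0.096, 0.07, 0.482], [-0.117, -0.69, 0.715, -0.95], [-0.021, -0.718, -0.696, 1.077]] 424.96669624558666
cap 0.86 [274. 212.] [ 0.438 -0.207  0.02 ] 414
cap 0.64 [166. 250.] [0.607 0.264 0.02 ] 6380
mill 0.57 [130. 251.] [0.641 0.498 0.02 ] 229
mill 0.56 [166. 249.] [0.604 0.268 0.02 ] 6436
jar_lid 0.54 [239. 214.] [ 0.45  -0.072  0.02 ] 328
{'clock': 0.4, 'joint_pos': array([ 1.31297897e+00,  2.40757236e-01,  4.82570021e-03,  1.33523572e+00,
       -1.71221767e-05,  1.57080949e+00]), 'joint_vel': array([-0.00075543, -0.00356931,  0.00158134, -0.00104989,  0.00127247,
        0.00011869]), 'tau': array([-1.29757373e-04, -3.71782279e+01,  2.52329814e+01,  5.39831235e-03,
       -7.46960450e-05,  1.24458745e-05]), 'eef_pos': array([0.12746443, 0.48337476, 0.23116121]), 'tool_rot': array([ 1.28558475e-01,  9.91701913e-01, -1.85026178e-04, -1.53505338e-05]), 'ft_force': array([-0.14006484,  0.32465701, -0.37356989]), 'ft_torque': array([ 0.00254305, -0.01856834,  0.00273049]), 'grasp_force': 0.0, 'grip_width': 0.08542312884972292}
```

View pics/a.png

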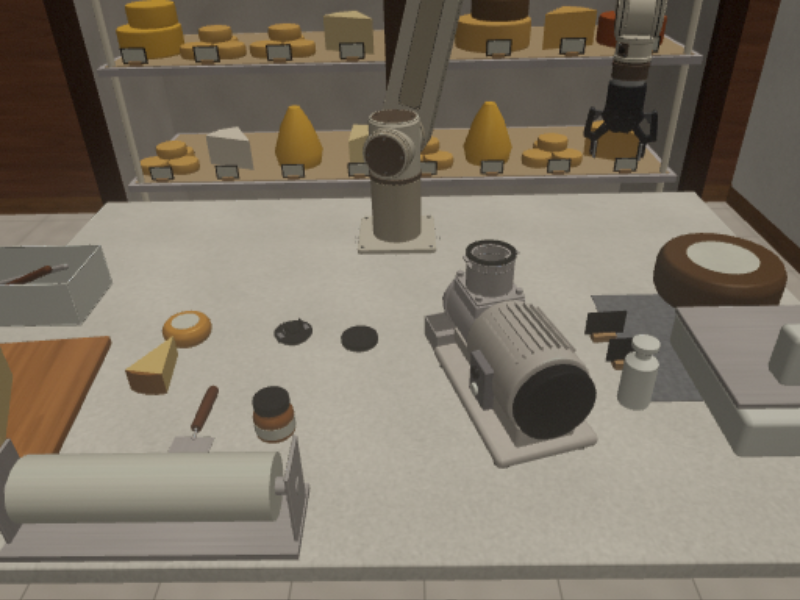

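View pics/b.png

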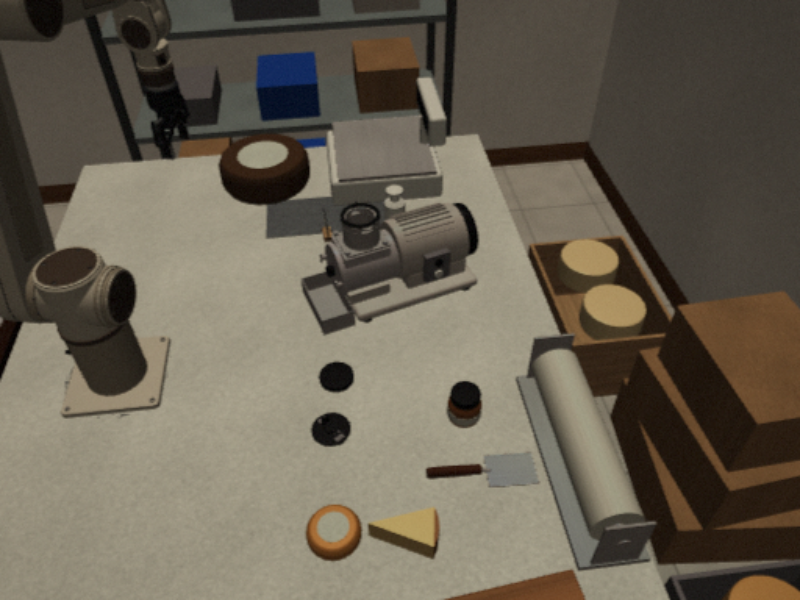

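The first picture (scene, 800x600) shows the cap at about (293,331), the jar lid beside it at (360,338), and the neck rim at (491,252). In the side picture the cap is at (331,429) and the rim at (360,216).

```bash
cat >> h.py <<'E'
from scipy.spatial.transform import Rotation as R
def to_tool(target,yaw_w=None):
    o=bot.get_obs();r=R.from_quat(o["tool_rot"]).as_matrix()
    d=r.T@(np.array(target)-o["eef_pos"])*100
    print("tool shift cm",d.round(2),"tool y heading deg",np.degrees(np.arctan2(r[1,1],r[0,1])).round(2),"tcp",o["eef_pos"].round(4),"tilt",r[:,2].round(4))
E
python3 - <<'E'
from h import *
for c,u in [("scene",(491,252)),("side",(360,216))]:
    m=bot.camera_model(c); print(c,at_z(m,np.array(u)/1.5625,0.24).round(3))
for c,u in [("scene",(293,331)),("side",(331,429))]:
    m=bot.camera_model(c); print(c,at_z(m,np.array(u)/1.5625,0.015).round(3))
m=bot.camera_model("wrist");print(np.round(m["world_from_camera"],3),m["K"][0])
to_tool([.38,-.2,.25])
E
```

```text
scene [0.541 0.168 0.24 ]
side [0.535 0.159 0.24 ]
scene [ 0.439 -0.199  0.015]
side [ 0.436 -0.203  0.015]
[[ 0.255  0.932  0.256  0.062]
 [ 0.967 -0.246 -0.067  0.501]
 [ 0.     0.265 -0.964  0.375]
 [ 0.     0.     0.     1.   ]] [309.23184239   0.         251.06160845]
tool shift cm [-41.84 -59.64  -1.86] tool y heading deg 75.23 tcp [0.1275 0.4834 0.2312] tilt [-1.e-04 -4.e-04 -1.e+00]
```

Run:
```python
from h import *
to_tool([.604,.146,.34])
```

```text
tool shift cm [-54.68 -20.48 -10.88] tool y heading deg 75.23 tcp [0.1275 0.4834 0.2312] tilt [-1.e-04 -4.e-04 -1.e+00]
```

Emit:
move_arm([
  {"x":-3,"y":-1,"z":-6},
  {"x":-8,"y":-3,"z":-10},
  {"x":-54.7,"y":-20.5,"z":-11},
  {"x":-54.7,"y":-20.5,"z":-11},
  {"x":-54.7,"y":-20.5,"z":-11},
  {"x":-54.7,"y":-20.5,"z":-11},
  {"x":-54.7,"y":-20.5,"z":-11},
  {"x":-54.7,"y":-20.5,"z":-11},
  {"x":-54.7,"y":-20.5,"z":-11},
  {"x":-54.7,"y":-20.5,"z":-11},
  {"x":-54.7,"y":-20.5,"z":-11},
  {"x":-54.7,"y":-20.5,"z":-11},
  {"x":-54.7,"y":-20.5,"z":-11},
  {"x":-54.7,"y":-20.5,"z":-11},
  {"x":-54.7,"y":-20.5,"z":-11},
  {"x":-54.7,"y":-20.5,"z":-11},
])

```text
invalid input at $.motion[0]: expected keys x, y, z, yaw
```

Run:
```python
from h import *
import pickle
o=bot.get_obs();m=bot.camera_model("wrist");im=bot.camera("wrist")
pickle.dump((o,m,im),open("m1.pkl","wb"));cv2.imwrite("pics/m1.png",cv2.resize(im,(800,600)))
print(o["clock"],o["eef_pos"],o["joint_pos"].round(2),proj(m,[.538,.163,.24]))
```

```text
0.4 [0.12746443 0.48337476 0.23116121] [ 1.31  0.24  0.    1.34 -0.    1.57] [ 19.97306115 739.60119635]
```

View pics/m1.png

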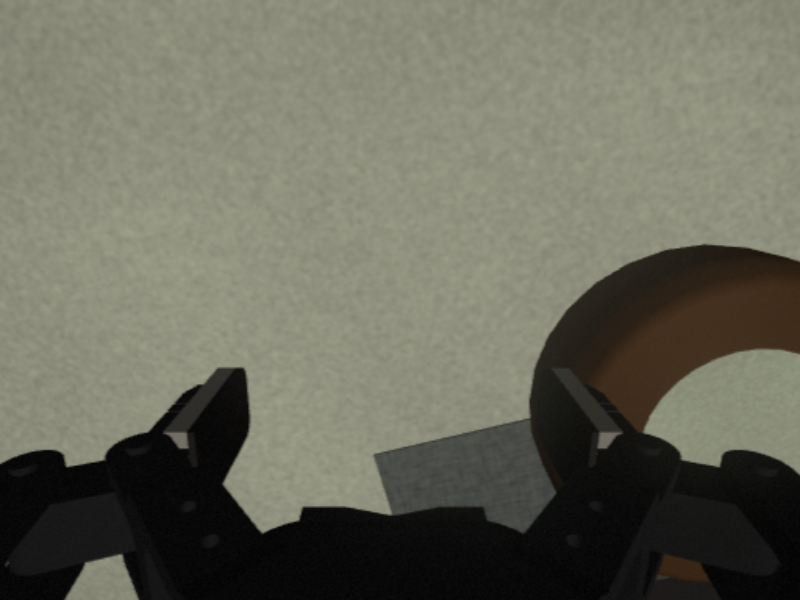

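The arm did not move because rows need all four keys. The wrist picture shows the open fingers in its lower half, with the upper half free.

Emit:
move_arm([
  {"x":-3,"y":-1,"z":-6,"yaw":0},
  {"x":-8,"y":-3,"z":-10,"yaw":0},
  {"x":-54.7,"y":-20.5,"z":-11,"yaw":0},
  {"x":-54.7,"y":-20.5,"z":-11,"yaw":0},
  {"x":-54.7,"y":-20.5,"z":-11,"yaw":0},
  {"x":-54.7,"y":-20.5,"z":-11,"yaw":0},
  {"x":-54.7,"y":-20.5,"z":-11,"yaw":0},
  {"x":-54.7,"y":-20.5,"z":-11,"yaw":0},
  {"x":-54.7,"y":-20.5,"z":-11,"yaw":0},
  {"x":-54.7,"y":-20.5,"z":-11,"yaw":0},
  {"x":-54.7,"y":-20.5,"z":-11,"yaw":0},
  {"x":-54.7,"y":-20.5,"z":-11,"yaw":0},
  {"x":-54.7,"y":-20.5,"z":-11,"yaw":0},
  {"x":-54.7,"y":-20.5,"z":-11,"yaw":0},
  {"x":-54.7,"y":-20.5,"z":-11,"yaw":0},
  {"x":-54.7,"y":-20.5,"z":-11,"yaw":0},
])

```text
clock: 2.45
eef_pos: [0.6038, 0.1463, 0.3417]
tool_rot: [0.128, 0.992, 0.0, 0.0]
ft_force: [-0.2, 0.0, -0.2]
grip_width: 0.0854
grasp_force: 0.0
```

Run:
```python
from h import *
import pickle
o=bot.get_obs();m=bot.camera_model("wrist");im=bot.camera("wrist")
pickle.dump((o,m,im),open("m1.pkl","wb"));cv2.imwrite("pics/m2.png",cv2.resize(im,(800,600)))
print(o["clock"],o["eef_pos"],o["joint_pos"].round(2),proj(m,[.538,.163,.24]))
```

```text
2.45 [0.60376439 0.14626854 0.3417328 ] [ 0.24  0.5   0.67  1.74 -0.    0.49] [250.08534584 101.96095981]
```

View pics/m2.png

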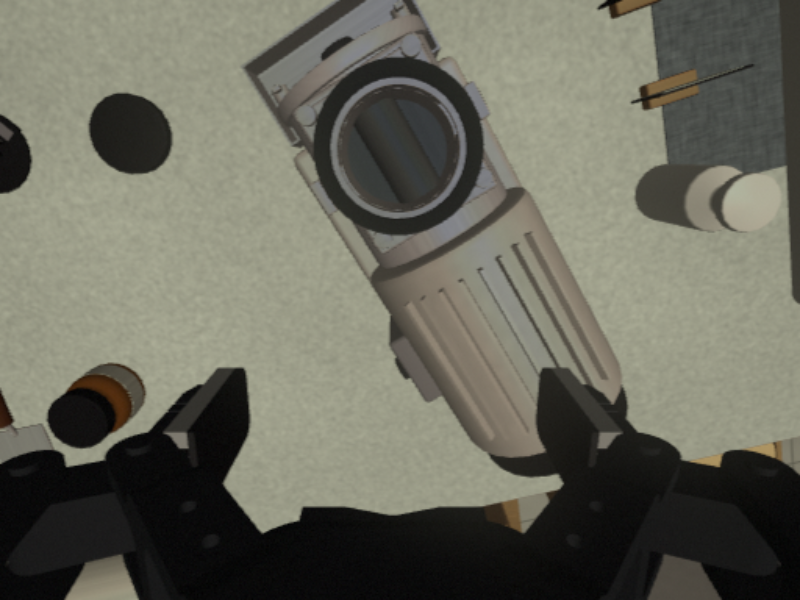

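The neck fills (315–483, 58–234) and centres near (398,146), with the dark seal ring clearly visible. Its lugs are near (326,196) and (478,100). I'll take a second view with the wrist turned about half a turn, so that the camera offset cancels out.

Emit:
move_arm([
  {"x":2,"y":0,"z":0,"yaw":-10},
  {"x":4,"y":0,"z":0,"yaw":-20},
  {"x":6,"y":0,"z":0,"yaw":-30},
  {"x":8,"y":0,"z":0,"yaw":-40},
  {"x":10,"y":0,"z":0,"yaw":-50},
  {"x":12,"y":0,"z":0,"yaw":-60},
  {"x":13.4,"y":0,"z":0,"yaw":-70},
  {"x":13.4,"y":0,"z":0,"yaw":-80},
  {"x":13.4,"y":0,"z":0,"yaw":-90},
  {"x":13.4,"y":0,"z":0,"yaw":-100},
  {"x":13.4,"y":0,"z":0,"yaw":-110},
  {"x":13.4,"y":0,"z":0,"yaw":-120},
  {"x":13.4,"y":0,"z":0,"yaw":-130},
  {"x":13.4,"y":0,"z":0,"yaw":-140},
  {"x":13.4,"y":0,"z":0,"yaw":-150},
  {"x":13.4,"y":0,"z":0,"yaw":-160},
  {"x":13.4,"y":0,"z":0,"yaw":-170},
  {"x":13.4,"y":0,"z":0,"yaw":-170},
  {"x":13.4,"y":0,"z":0,"yaw":-170},
  {"x":13.4,"y":0,"z":0,"yaw":-170},
])

```text
clock: 5.0
eef_pos: [0.4745, 0.1799, 0.3413]
tool_rot: [0.977, -0.215, -0.0, 0.0]
ft_force: [0.7, -0.4, -0.7]
grip_width: 0.0854
grasp_force: 0.0
```

```bash
cat > ring.py <<'E'
from h import *
import pickle
from scipy.optimize import least_squares
def circ(P):
    f=least_squares(lambda q:np.hypot(P[:,0]-q[0],P[:,1]-q[1])-q[2],[*P.mean(0)[:2],.04],loss="soft_l1",f_scale=3e-4)
    return f.x, np.sqrt(np.mean(f.fun**2))
def edges(im,m,c,z,r0,r1,sign):
    # strongest radial grey step near a circle, subpixel, back-projected to z
    g=cv2.GaussianBlur(cv2.cvtColor(im,cv2.COLOR_BGR2GRAY),(0,0),0.8).astype(np.float32)
    P=[]
    rs=np.arange(r0,r1,.0001)
    for a in np.arange(0,2*np.pi,np.pi/90):
        uv=np.array([proj(m,[c[0]+r*np.cos(a),c[1]+r*np.sin(a),z]) for r in rs],np.float32)
        v=cv2.remap(g,uv[:,:1],uv[:,1:],cv2.INTER_LINEAR)[:,0]
        d=sign*np.gradient(cv2.GaussianBlur(v[None],(0,0),4)[0]); k=d.argmax()
        if d[k]>.1 and 0<k<len(rs)-1: P.append([c[0]+rs[k]*np.cos(a),c[1]+rs[k]*np.sin(a)])
    return np.array(P)
if __name__=="__main__":
    o=bot.get_obs();m=bot.camera_model("wrist");im=bot.camera("wrist")
    pickle.dump((o,m,im),open("m2.pkl","wb"))
    print(o["clock"],o["joint_pos"].round(2))
    crops=[]
    for f in ["m1.pkl","m2.pkl"]:
        o,m,im=pickle.load(open(f,"rb"))
        c=[.538,.163]
        for z,a,b,s in [(.24,.036,.047,1),(.24,.030,.037,-1),(.235,.027,.033,1)]:
            cc=c
            for w in (1,1,.6):
                mid=(a+b)/2;P=edges(im,m,cc,z,mid-w*(mid-a)-.002*(w==1),mid+w*(b-mid)+.002*(w==1),s)
                q,e=circ(P);cc=q[:2]
            print(f,z,len(P),(q*1000).round(2),"rms mm",round(e*1000,2))
            if s==1 and z==.24: c=cc
        crops.append(cv2.resize(im[0:230,130:390],(400,354)))
    cv2.imwrite("pics/m3.png",np.hstack(crops))
E
python3 ring.py
```

```text
5.0 [ 0.36  0.24  0.29  1.62 -0.   -2.35]
m1.pkl 0.24 180 [534.41 167.44  41.52] rms mm 0.39
m1.pkl 0.24 180 [534.48 167.4   33.01] rms mm 0.08
m1.pkl 0.235 180 [534.4  167.5   30.43] rms mm 0.65
m2.pkl 0.24 180 [534.42 167.45  41.54] rms mm 0.5
m2.pkl 0.24 180 [534.41 167.23  33.01] rms mm 0.08
m2.pkl 0.235 180 [534.37 167.73  30.45] rms mm 0.2
```

View pics/m3.png

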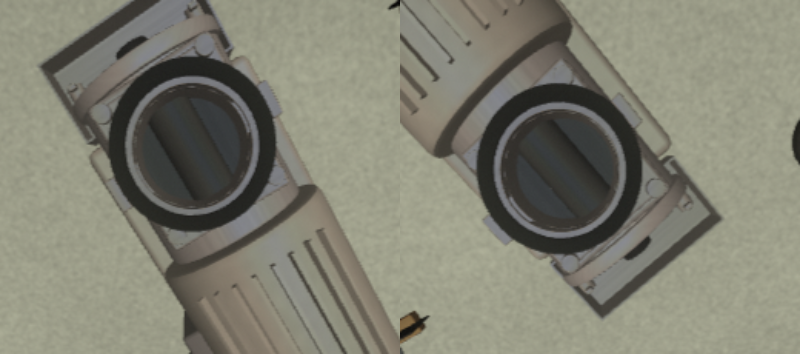

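The seal ring is clear in both views. They agree on the mouth centre at (534.4, 167.4) mm. The lugs in the right crop are at (497,228) and (628,110). Next I'll work out the mill's heading and the move towards the cap.

Run:
```python
from h import *
import pickle
o,m,im=pickle.load(open("m2.pkl","rb"))
s=400/260
A=at_z(m,(130+228/s,110/s),.228);B=at_z(m,(130+97/s,228/s),.228)
d=A-B;print("lugs",A.round(4),B.round(4),np.degrees(np.arctan2(d[1],d[0])),((A+B)/2).round(4))
for f in ["m1.pkl","m2.pkl"]:
    o,m,im=pickle.load(open(f,"rb"))
    L=cv2.createLineSegmentDetector().detect(cv2.cvtColor(im,cv2.COLOR_BGR2GRAY))[0][:,0]
    h=np.zeros(180);rows=[]
    for l in L:
        if max(l[1],l[3])>230: continue
        a=at_z(m,l[:2],.18)[:2];b=at_z(m,l[2:],.18)[:2];n=np.hypot(*(b-a))
        if n<.025 or np.hypot(*(a-[.56,.18]))>.17: continue
        rows.append((round(float(np.degrees(np.arctan2(*(b-a)[::-1]))%180),1),round(float(n),3)))
    print(f,sorted(rows))
to_tool([.437-.068*.907,-.201+.068*.42,.17])
```

```text
lugs [0.5472 0.123  0.228 ] [0.5218 0.2114 0.228 ] -74.00136547968322 [0.5345 0.1672 0.228 ]
m1.pkl [(0.1, 0.033), (0.1, 0.04), (8.2, 0.041), (16.1, 0.034), (16.3, 0.044), (16.5, 0.051), (16.5, 0.051), (16.6, 0.052), (16.8, 0.039), (16.9, 0.112), (17.1, 0.03), (19.6, 0.03), (23.1, 0.026), (36.3, 0.027), (83.7, 0.028), (91.4, 0.03), (91.9, 0.059), (98.1, 0.026), (98.4, 0.033), (105.9, 0.027), (105.9, 0.029), (106.5, 0.067), (106.6, 0.074), (106.7, 0.026), (108.2, 0.055), (108.3, 0.057), (108.6, 0.048), (110.3, 0.029), (117.1, 0.026), (138.8, 0.026)]
m2.pkl [(0.2, 0.038), (15.5, 0.029), (16.3, 0.028), (16.4, 0.03), (16.4, 0.083), (16.4, 0.085), (16.5, 0.04), (16.5, 0.051), (16.6, 0.053), (16.6, 0.083), (16.7, 0.038), (16.7, 0.053), (16.7, 0.054), (16.7, 0.066), (16.7, 0.067), (16.7, 0.077), (16.7, 0.08), (16.7, 0.082), (17.4, 0.051), (25.3, 0.028), (33.3, 0.026), (92.7, 0.033), (96.5, 0.026), (97.7, 0.04), (98.5, 0.033), (103.6, 0.047), (106.6, 0.091), (106.6, 0.102), (106.9, 0.027), (109.2, 0.046), (109.4, 0.057), (111.2, 0.03), (129.7, 0.026), (144.4, 0.026), (156.3, 0.026), (179.8, 0.033)]
tool shift cm [ 5.79 36.15 17.13] tool y heading deg -114.83 tcp [0.4745 0.1799 0.3413] tilt [ 0.  0. -1.]
```

Run:
```python
from h import *
to_tool([.431,-.133,.17])
```

```text
tool shift cm [ 9.19 30.23 17.13] tool y heading deg -114.83 tcp [0.4745 0.1799 0.3413] tilt [ 0.  0. -1.]
```

Emit:
move_arm([
  {"x":1.5,"y":5,"z":0,"yaw":10},
  {"x":3,"y":10,"z":0,"yaw":20},
  {"x":4.5,"y":15,"z":1,"yaw":30},
  {"x":6,"y":20,"z":5,"yaw":40},
  {"x":7.5,"y":25,"z":10,"yaw":50},
  {"x":9.2,"y":30.2,"z":15,"yaw":60},
  {"x":9.2,"y":30.2,"z":17.1,"yaw":60},
  {"x":9.2,"y":30.2,"z":17.1,"yaw":60},
  {"x":9.2,"y":30.2,"z":17.1,"yaw":60},
  {"x":9.2,"y":30.2,"z":17.1,"yaw":60},
])

```text
clock: 6.3
eef_pos: [0.4331, -0.1323, 0.1722]
tool_rot: [0.739, -0.674, 0.002, -0.001]
ft_force: [-0.0, 0.8, -0.4]
grip_width: 0.0853
grasp_force: 0.0
```

Run:
```python
from h import *
import pickle
o=bot.get_obs();m=bot.camera_model("wrist");im=bot.camera("wrist");ms=bot.cut_out("wrist","cap")
pickle.dump((o,m,im,ms),open("c1.pkl","wb"))
print(o["clock"],o["joint_pos"].round(2),proj(m,[.437,-.201,.02]).round())
for r in ms[:2]: print(r["score"],r["centre"],r["mask"].sum(),at_z(m,r["centre"][::-1],.015).round(4))
u,v=np.int32(ms[0]["centre"][::-1]);u0=max(u-90,0);v0=max(v-90,0)
print(u0,v0);cv2.imwrite("pics/c1.png",cv2.resize(cv2.convertScaleAbs(im[v0:v0+180,u0:u0+180],alpha=2),(600,600),interpolation=cv2.INTER_CUBIC))
```

```text
6.3 [-0.3   0.18 -0.23  1.16  0.   -1.96] [254. 100.]
0.82 [99.8, 257.5] 5270 [ 0.4336 -0.2018  0.015 ]
167 9
```

View pics/c1.png

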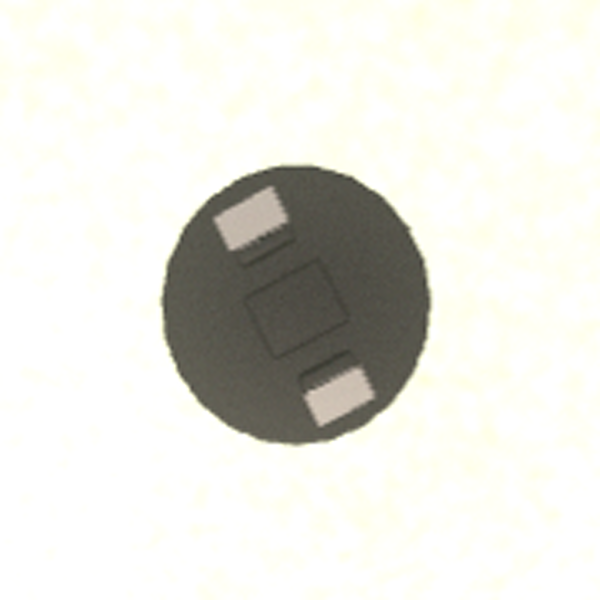

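The crop shows the cap's flange as a disc centred at (297,304). Two light patches behind the tabs sit at (252,217) and (338,396), with the tabs and bridge on the line between them, and that line gives the cap's y axis.

Run:
```python
from h import *
import pickle
from ring import edges,circ
o,m,im,ms=pickle.load(open("c1.pkl","rb"))
c=[.4336,-.2018]
for _ in range(3):
    q,e=circ(edges(im,m,c,.015,.033,.043,1)); c=q[:2]
print("cap",(q*1000).round(2),e*1000)
g=cv2.cvtColor(im,cv2.COLOR_BGR2GRAY)
k=(g>60)&(cv2.erode(cv2.morphologyEx(ms[0]["mask"].astype(np.uint8),cv2.MORPH_CLOSE,np.ones((25,25))),np.ones((5,5)))>0)
n,l,s,ce=cv2.connectedComponentsWithStats(k.astype(np.uint8))
big=[i for i in range(1,n) if s[i,4]>80];print(s[big,4],ce[big])
A,B=[at_z(m,ce[i],.0155) for i in big[:2]]
d=A-B;h=np.degrees(np.arctan2(d[1],d[0]));print("y heading",h,((A+B)/2).round(4),np.linalg.norm(d))
to_tool([c[0],c[1],.10])
```

```text
cap [ 435.53 -200.14   37.77] 0.13803214537366634
[241 215] [[241.69294606  74.38174274]
 [268.24651163 127.30697674]]
y heading -56.996892818374995 [ 0.4356 -0.2002  0.0155] 0.053896826298969774
tool shift cm [6.77 0.37 7.18] tool y heading deg -174.68 tcp [ 0.4328 -0.1323  0.1718] tilt [ 2.9e-03 -8.0e-04 -1.0e+00]
```

Emit:
move_arm([
  {"x":2,"y":0,"z":2,"yaw":10},
  {"x":4,"y":0.4,"z":4,"yaw":20},
  {"x":6,"y":0.4,"z":6,"yaw":30},
  {"x":6.8,"y":0.4,"z":7,"yaw":40},
  {"x":6.8,"y":0.4,"z":7,"yaw":50},
  {"x":6.8,"y":0.4,"z":7,"yaw":60},
  {"x":6.8,"y":0.4,"z":7,"yaw":62.3},
  {"x":6.8,"y":0.4,"z":7,"yaw":62.3},
  {"x":6.8,"y":0.4,"z":7,"yaw":62.3},
  {"x":6.8,"y":0.4,"z":7,"yaw":62.3},
])

```text
clock: 7.65
eef_pos: [0.434, -0.2008, 0.1005]
tool_rot: [-0.284, 0.959, -0.0, 0.0]
ft_force: [-0.2, 0.7, 0.4]
grip_width: 0.0857
grasp_force: 0.0
```

Run:
```python
from h import *
to_tool([.4355,-.2001,.018])
```

```text
tool shift cm [-0.17 -0.02  8.25] tool y heading deg 122.97 tcp [ 0.434  -0.2008  0.1005] tilt [ 3.e-04 -2.e-04 -1.e+00]
```

Emit:
move_arm([
  {"x":-0.17,"y":0,"z":3,"yaw":0},
  {"x":-0.17,"y":0,"z":6,"yaw":0},
  {"x":-0.17,"y":0,"z":7.5,"yaw":0},
  {"x":-0.17,"y":0,"z":8.25,"yaw":0},
  {"x":-0.17,"y":0,"z":8.25,"yaw":0},
  {"x":-0.17,"y":0,"z":8.25,"yaw":0},
])

```text
clock: 8.4
eef_pos: [0.4358, -0.2003, 0.0185]
tool_rot: [-0.283, 0.959, -0.0, 0.001]
ft_force: [-0.5, 0.3, 0.6]
grip_width: 0.0852
grasp_force: 0.0
```

Emit:
move_arm([
  {"x":0,"y":0,"z":0,"yaw":0},
  {"x":0,"y":0,"z":0,"yaw":0},
  {"x":0,"y":0,"z":0,"yaw":0},
  {"x":0,"y":0,"z":0,"yaw":0},
  {"x":0,"y":0,"z":0,"yaw":0},
  {"x":0,"y":0,"z":0,"yaw":0},
  {"x":0,"y":0,"z":0,"yaw":0},
  {"x":0,"y":0,"z":0,"yaw":0},
], gripper=-1)

```text
clock: 9.4
eef_pos: [0.4356, -0.2001, 0.0196]
tool_rot: [-0.283, 0.959, -0.0, 0.001]
ft_force: [-4.2, 1.4, 13.0]
grip_width: 0.0261
grasp_force: 59.8
```

Emit:
move_arm([
  {"x":0,"y":0,"z":-0.5,"yaw":0},
  {"x":0,"y":0,"z":-2,"yaw":0},
  {"x":0,"y":0,"z":-4,"yaw":0},
  {"x":0,"y":0,"z":-4,"yaw":0},
  {"x":0,"y":0,"z":-4,"yaw":0},
])

```text
clock: 10.02
eef_pos: [0.4348, -0.1997, 0.0572]
tool_rot: [-0.283, 0.959, 0.0, -0.0]
ft_force: [-1.0, 0.0, -1.8]
grip_width: 0.026
grasp_force: 60.1
```

Run:
```python
from h import *
o=bot.get_obs();print(o["grip_width"],o["grasp_force"],o["ft_force"].round(1),o["eef_pos"].round(4))
m=bot.camera_model("side");s=bot.camera("side");w=bot.camera("wrist")
u,v=np.int32(proj(m,o["eef_pos"]))
a=cv2.resize(s[v-50:v+50,u-50:u+50],(400,400),interpolation=cv2.INTER_CUBIC)
b=cv2.resize(w[180:384,150:354],(400,400),interpolation=cv2.INTER_CUBIC)
cv2.imwrite("pics/g1.png",cv2.convertScaleAbs(np.hstack([a,b]),alpha=2))
```

```text
0.025960631461413246 60.0506329536438 [-1.   0.  -1.8] [ 0.4348 -0.1997  0.0572]
```

View pics/g1.png

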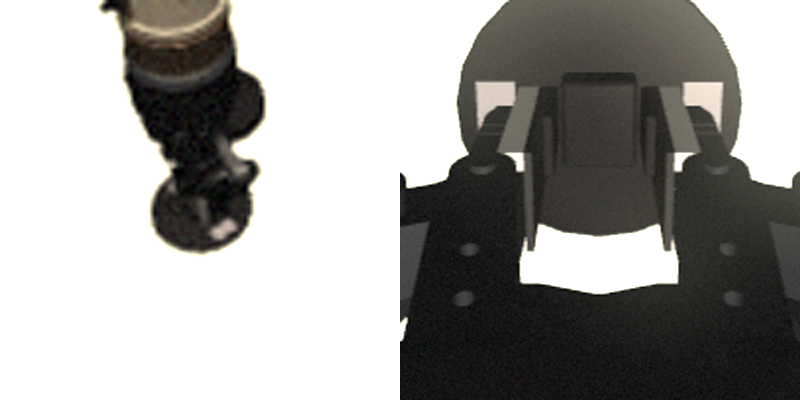

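The cap is held level between the pads, with both tabs pulled in against the bridge; the wrist crop is symmetric about column 600. Next I carry it to a point above the neck.

Run:
```python
from h import *
to_tool([.5344,.1674,.29])
```

```text
tool shift cm [-28.32  25.41 -23.31] tool y heading deg 122.93 tcp [ 0.4344 -0.1996  0.0568] tilt [-1.8e-03  8.0e-04 -1.0e+00]
```

Emit:
move_arm([
  {"x":0,"y":0,"z":-5,"yaw":0},
  {"x":0,"y":0,"z":-10,"yaw":0},
  {"x":-1,"y":1,"z":-15,"yaw":3},
  {"x":-3,"y":3,"z":-20,"yaw":6},
  {"x":-6,"y":5.5,"z":-23.3,"yaw":9},
  {"x":-10,"y":9,"z":-23.3,"yaw":12},
  {"x":-14,"y":12.6,"z":-23.3,"yaw":15},
  {"x":-18,"y":16.2,"z":-23.3,"yaw":16.3},
  {"x":-22,"y":19.8,"z":-23.3,"yaw":16.3},
  {"x":-25,"y":22.5,"z":-23.3,"yaw":16.3},
  {"x":-27.5,"y":24.6,"z":-23.3,"yaw":16.3},
  {"x":-28.3,"y":25.4,"z":-23.3,"yaw":16.3},
  {"x":-28.3,"y":25.4,"z":-23.3,"yaw":16.3},
  {"x":-28.3,"y":25.4,"z":-23.3,"yaw":16.3},
  {"x":-28.3,"y":25.4,"z":-23.3,"yaw":16.3},
])

```text
clock: 12.0
eef_pos: [0.5346, 0.1659, 0.2911]
tool_rot: [-0.144, 0.99, -0.0, 0.0]
ft_force: [-0.3, 0.0, -0.5]
grip_width: 0.0258
grasp_force: 60.0
```

Run:
```python
from h import *
from ring import edges,circ
to_tool([.5344,.1674,.253])
o=bot.get_obs();m=bot.camera_model("wrist");im=bot.camera("wrist")
print(o["grip_width"],o["ft_force"].round(1),o["clock"])
cv2.imwrite("pics/n1.png",cv2.resize(im,(800,600)))
```

```text
tool shift cm [-0.03  0.15  3.81] tool y heading deg 106.53 tcp [0.5346 0.1659 0.2911] tilt [ 2.e-04 -2.e-04 -1.e+00]
0.02584218641527759 [-0.3  0.  -0.5] 12.0
```

View pics/n1.png

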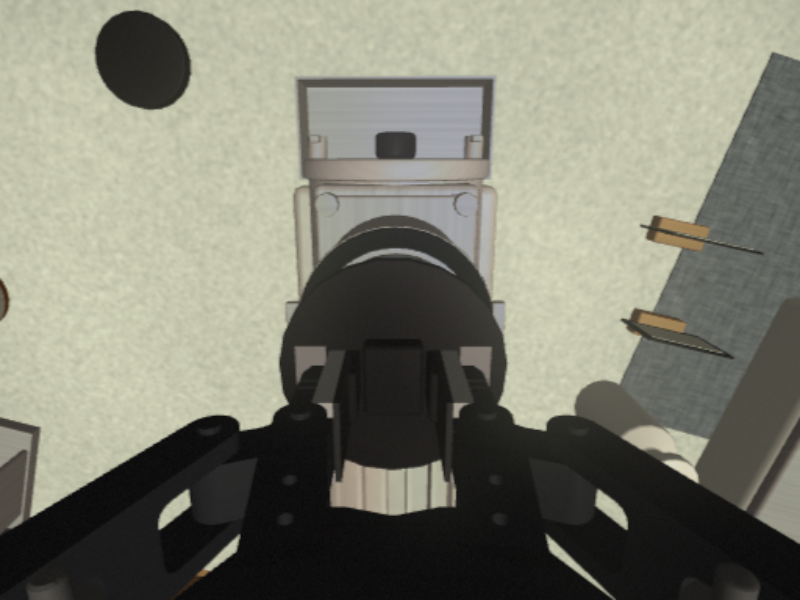

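The cap hangs squarely above the ring. The flange spans columns 280–506 and the seal behind it is centred on about the same column. I'll check the cap's position in the hand before lowering.

Run:
```python
from h import *
from ring import circ
from scipy.optimize import least_squares
im=cv2.resize(cv2.imread("pics/n1.png"),(512,384),interpolation=cv2.INTER_AREA)
o=bot.get_obs();m=bot.camera_model("wrist");t=o["eef_pos"];z=t[2]-.0196+.015
r=R.from_quat(o["tool_rot"]).as_matrix()
g=cv2.GaussianBlur(cv2.cvtColor(im,cv2.COLOR_BGR2GRAY),(0,0),.8).astype(np.float32)
P=[];rs=np.arange(.034,.043,.0001)
for a in np.radians(np.arange(-100,101,2)):
    dvec=r[:,0]*np.cos(a)+r[:,1]*np.sin(a)
    uv=np.array([proj(m,[*(t+dvec*k)[:2],z]) for k in rs],np.float32)
    v=cv2.GaussianBlur(cv2.remap(g,uv[:,:1],uv[:,1:],cv2.INTER_LINEAR)[:,0][None],(0,0),4)[0]
    d=np.abs(np.gradient(v));k=d.argmax()
    if d[k]>.25 and 2<k<len(rs)-3:P.append([np.cos(a)*rs[k],np.sin(a)*rs[k]])
P=np.array(P);f=least_squares(lambda q:np.hypot(P[:,0]-q[0],P[:,1]-q[1])-.038,[0,0],loss="soft_l1",f_scale=3e-4)
print(len(P),"cap in tool xy mm",(f.x*1000).round(2),(circ(P)[0]*1000).round(2),np.median(abs(f.fun))*1000)
```

```text
101 cap in tool xy mm [1.67 0.46] [ 2.12  0.44 37.61] 0.8806639076475233
```

Run:
```python
from h import *
from scipy.optimize import least_squares
im=cv2.resize(cv2.imread("pics/n1.png"),(512,384),interpolation=cv2.INTER_AREA)
o=bot.get_obs();m=bot.camera_model("wrist");t=o["eef_pos"]
r=R.from_quat(o["tool_rot"]).as_matrix()
g=cv2.GaussianBlur(cv2.cvtColor(im,cv2.COLOR_BGR2GRAY),(0,0),.7).astype(np.float32)
def P3(a,rad,q):
    zb=-.0196+(.011 if 68*np.cos(a)>38 else .015)+q[2]
    return np.array([*(t+r[:,0]*(q[0]+rad*np.cos(a))+r[:,1]*(q[1]+rad*np.sin(a)))[:2],t[2]+zb])
rs=np.arange(.034,.042,.0001)
q=np.array([.001,0,0])
for it in range(4):
    A=[];V=[]
    for a in np.radians(np.arange(-98,99,2)):
        uv=np.array([proj(m,P3(a,k,q)) for k in rs],np.float32)
        v=cv2.GaussianBlur(cv2.remap(g,uv[:,:1],uv[:,1:],cv2.INTER_LINEAR)[:,0][None],(0,0),4)[0]
        d=np.gradient(v);k=d.argmax()
        if d[k]>.4 and 2<k<len(rs)-3:A.append(a);V.append(uv[k])
    V=np.array(V)
    fun=lambda p:np.linalg.norm(np.array([proj(m,P3(a,.038,p)) for a in A])-V,axis=1)
    fn=lambda p:np.concatenate([(proj(m,P3(a,.038,p))-v)@((lambda n:n/np.linalg.norm(n))(proj(m,P3(a,.040,p))-proj(m,P3(a,.036,p)))) [None] if 0 else [np.dot(proj(m,P3(a,.038,p))-v,(lambda n:n/np.linalg.norm(n))(proj(m,P3(a,.040,p))-proj(m,P3(a,.036,p))))] for a,v in zip(A,V)])
    f=least_squares(fn,q,loss="soft_l1",f_scale=.4);q=f.x
    print(len(A),(q*1000).round(2),"med px",np.median(abs(f.fun)).round(2))
print(np.degrees(A).round().astype(int).tolist())
f2=least_squares(lambda p:fn([p[0],p[1],0]),q[:2],loss="soft_l1",f_scale=.4);print("z fixed",f2.x*1000,np.median(abs(f2.fun)))
```

```text
96 [ 0.16  0.39 -1.14] med px 0.59
92 [ 0.09  0.39 -1.21] med px 0.52
92 [ 0.1   0.39 -1.22] med px 0.42
92 [ 0.08  0.38 -1.23] med px 0.41
[-98, -96, -94, -92, -90, -88, -86, -84, -82, -80, -78, -76, -74, -72, -70, -68, -66, -64, -62, -60, -58, -56, -54, -52, -50, -48, -46, -44, -42, -40, -38, -36, -34, -26, -24, -22, -20, -18, -16, -14, -12, -10, -8, -6, -4, -2, 0, 2, 4, 6, 8, 10, 12, 14, 16, 18, 20, 22, 24, 26, 28, 30, 32, 42, 44, 46, 48, 50, 52, 54, 56, 58, 60, 62, 64, 66, 68, 70, 72, 74, 76, 78, 80, 82, 84, 86, 88, 90, 92, 94, 96, 98]
z fixed [0.18290489 0.38126667] 0.7690934480335445
```

Emit:
move_arm([
  {"x":-0.04,"y":0.11,"z":1.2,"yaw":0},
  {"x":-0.04,"y":0.11,"z":2.4,"yaw":0},
  {"x":-0.04,"y":0.11,"z":3.2,"yaw":0},
  {"x":-0.04,"y":0.11,"z":3.2,"yaw":0},
  {"x":-0.04,"y":0.11,"z":3.2,"yaw":0},
])

```text
clock: 12.68
eef_pos: [0.5348, 0.1683, 0.259]
tool_rot: [-0.145, 0.989, 0.0, 0.0]
ft_force: [0.0, 0.1, -0.0]
grip_width: 0.0257
grasp_force: 60.0
```

Run:
```python
from h import *
to_tool([.5344,.1674,.25]);print(bot.get_obs()["ft_force"])
```

```text
tool shift cm [ 0.07 -0.08  0.9 ] tool y heading deg 106.64 tcp [0.5348 0.1683 0.259 ] tilt [ 2.e-04  1.e-04 -1.e+00]
[ 0.01745507  0.09226729 -0.02802161]
```

Emit:
move_arm([
  {"x":0.06,"y":-0.12,"z":0,"yaw":0},
  {"x":0.06,"y":-0.12,"z":0,"yaw":0},
  {"x":0.06,"y":-0.12,"z":0,"yaw":0},
  {"x":0.06,"y":-0.12,"z":0,"yaw":0},
])

```text
clock: 13.18
eef_pos: [0.5345, 0.1669, 0.2589]
tool_rot: [-0.145, 0.989, 0.0, 0.0]
ft_force: [0.4, -0.6, -1.3]
grip_width: 0.0259
grasp_force: 60.0
```

Run:
```python
from h import *
to_tool([.5344,.1674,.25]);print(bot.get_obs()["ft_force"])
```

```text
tool shift cm [-0.    0.05  0.89] tool y heading deg 106.63 tcp [0.5345 0.1669 0.2589] tilt [ 2.e-04  1.e-04 -1.e+00]
[ 0.41485908 -0.55893254 -1.26505645]
```

Emit:
move_arm([
  {"x":0,"y":0,"z":0.2,"yaw":0},
  {"x":0,"y":0,"z":0.35,"yaw":0},
  {"x":0,"y":0,"z":0.5,"yaw":0},
  {"x":0,"y":0,"z":0.6,"yaw":0},
  {"x":0,"y":0,"z":0.6,"yaw":0},
  {"x":0,"y":0,"z":0.6,"yaw":0},
])

```text
clock: 13.92
eef_pos: [0.5345, 0.1669, 0.2529]
tool_rot: [-0.145, 0.989, 0.0, 0.0]
ft_force: [-0.1, 0.4, -0.5]
grip_width: 0.0263
grasp_force: 60.0
```

Emit:
move_arm([
  {"x":0,"y":0,"z":0.1,"yaw":0},
  {"x":0,"y":0,"z":0.2,"yaw":0},
  {"x":0,"y":0,"z":0.3,"yaw":0},
  {"x":0,"y":0,"z":0.4,"yaw":0},
  {"x":0,"y":0,"z":0.4,"yaw":0},
  {"x":0,"y":0,"z":0.4,"yaw":0},
])

```text
clock: 14.68
eef_pos: [0.5345, 0.1669, 0.2488]
tool_rot: [-0.145, 0.989, -0.0, 0.0]
ft_force: [-0.6, 0.7, -0.2]
grip_width: 0.026
grasp_force: 60.0
```

Emit:
move_arm([
  {"x":0,"y":0,"z":0.05,"yaw":0},
  {"x":0,"y":0,"z":0.1,"yaw":0},
  {"x":0,"y":0,"z":0.15,"yaw":0},
  {"x":0,"y":0,"z":0.15,"yaw":0},
  {"x":0,"y":0,"z":0.15,"yaw":0},
])

```text
clock: 15.3
eef_pos: [0.5345, 0.1669, 0.2476]
tool_rot: [-0.145, 0.989, 0.0, 0.0]
ft_force: [-0.0, -0.9, 3.9]
grip_width: 0.0259
grasp_force: 60.9
```

Emit:
move_arm([
  {"x":0,"y":0,"z":0.05,"yaw":0},
  {"x":0,"y":0,"z":0.1,"yaw":0},
  {"x":0,"y":0,"z":0.15,"yaw":0},
  {"x":0,"y":0,"z":0.2,"yaw":0},
  {"x":0,"y":0,"z":0.2,"yaw":0},
  {"x":0,"y":0,"z":0.2,"yaw":0},
])

```text
clock: 16.05
eef_pos: [0.5346, 0.167, 0.2461]
tool_rot: [-0.145, 0.989, 0.0, 0.001]
ft_force: [-2.4, -1.0, 7.6]
grip_width: 0.0254
grasp_force: 61.5
```

Emit:
move_arm([
  {"x":0,"y":0,"z":0.05,"yaw":0},
  {"x":0,"y":0,"z":0.1,"yaw":0},
  {"x":0,"y":0,"z":0.15,"yaw":0},
  {"x":0,"y":0,"z":0.2,"yaw":0},
  {"x":0,"y":0,"z":0.2,"yaw":0},
  {"x":0,"y":0,"z":0.2,"yaw":0},
])

```text
clock: 16.8
eef_pos: [0.5347, 0.167, 0.2447]
tool_rot: [-0.145, 0.989, 0.0, 0.001]
ft_force: [-2.4, -1.6, 8.5]
grip_width: 0.0262
grasp_force: 62.0
```

Emit:
move_arm([
  {"x":0,"y":0,"z":0.05,"yaw":0},
  {"x":0,"y":0,"z":0.1,"yaw":0},
  {"x":0,"y":0,"z":0.1,"yaw":0},
  {"x":0,"y":0,"z":0.1,"yaw":0},
])

```text
clock: 17.3
eef_pos: [0.5347, 0.167, 0.2441]
tool_rot: [-0.145, 0.989, 0.0, 0.001]
ft_force: [-3.4, -1.1, 10.9]
grip_width: 0.0259
grasp_force: 62.3
```

Emit:
move_arm([
  {"x":0,"y":0,"z":0,"yaw":0},
  {"x":0,"y":0,"z":0,"yaw":0},
  {"x":0,"y":0,"z":0,"yaw":0},
  {"x":0,"y":0,"z":0,"yaw":0},
  {"x":0,"y":0,"z":0,"yaw":0},
  {"x":0,"y":0,"z":0,"yaw":0},
], gripper=1)

```text
clock: 18.05
eef_pos: [0.5345, 0.1669, 0.2422]
tool_rot: [-0.145, 0.989, -0.0, -0.0]
ft_force: [0.8, 0.2, 0.1]
grip_width: 0.0857
grasp_force: 0.0
```

Emit:
move_arm([
  {"x":0,"y":0,"z":-1,"yaw":0},
  {"x":0,"y":0,"z":-3,"yaw":0},
  {"x":0,"y":0,"z":-6,"yaw":0},
  {"x":3,"y":0,"z":-9,"yaw":0},
  {"x":-6,"y":0,"z":-10,"yaw":0},
  {"x":-6.8,"y":0,"z":-10,"yaw":0},
  {"x":-6.8,"y":0,"z":-10,"yaw":0},
  {"x":-6.8,"y":0,"z":-10,"yaw":0},
  {"x":-6.8,"y":0,"z":-10,"yaw":0},
])

```text
clock: 19.18
eef_pos: [0.5989, 0.1862, 0.3432]
tool_rot: [-0.145, 0.989, 0.0, 0.0]
ft_force: [0.1, -0.2, -0.3]
grip_width: 0.0855
grasp_force: 0.0
```

Run:
```python
from h import *
o=bot.get_obs();m=bot.camera_model("wrist");w=bot.camera("wrist");s=bot.camera("side");ms=bot.camera_model("side")
print(o["clock"],o["eef_pos"].round(4))
def crop(im,m,n):
    u,v=np.int32(proj(m,[.5344,.1674,.24]));u0=max(u-n,0);v0=max(v-n,0)
    return cv2.resize(im[v0:v0+2*n,u0:u0+2*n],(400,400),interpolation=cv2.INTER_CUBIC)
cv2.imwrite("pics/f1.png",cv2.convertScaleAbs(np.hstack([crop(w,m,80),crop(s,ms,40)]),alpha=1.8))
```

```text
19.175 [0.5989 0.1862 0.3432]
```

View pics/f1.png

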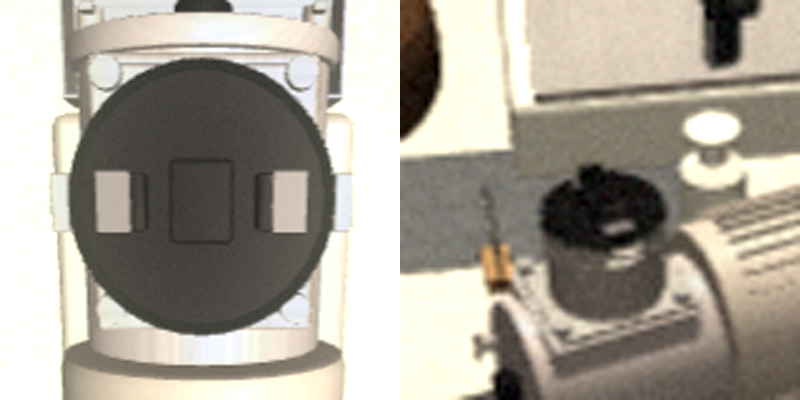

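The cap sits centred in the neck with its patches in line with the lugs (52 and 345, row 200). I'll measure the tab spacing and height against the free state seen earlier.

Run:
```python
from h import *
import pickle
from ring import edges,circ
def ana(im,m,c,z):
    for _ in range(3):
        q,e=circ(edges(im,m,c,z+.015,.034,.041,1));c=q[:2]
    k=np.zeros(im.shape[:2],np.uint8)
    cv2.fillConvexPoly(k,np.int32([proj(m,[c[0]+.034*np.cos(a),c[1]+.034*np.sin(a),z+.015]) for a in np.arange(0,6.3,.1)]),1)
    g=cv2.cvtColor(im,cv2.COLOR_BGR2GRAY)
    n,l,s,ce=cv2.connectedComponentsWithStats(((g>55)&(k>0)).astype(np.uint8))
    b=[i for i in range(1,n) if s[i,4]>60]
    P=[at_z(m,ce[i],z+.0155) for i in b[:2]]
    d=(P[1]-P[0])/np.linalg.norm(P[1]-P[0]);mid=(P[0]+P[1])/2
    xs=np.arange(-.04,.04,.0005);uv=np.array([proj(m,mid+d*x) for x in xs],np.float32)
    v=cv2.remap(g.astype(np.float32),uv[:,:1],uv[:,1:],cv2.INTER_LINEAR)[:,0]
    print("circle mm",(q*1000).round(2),"rms",round(e*1000,2),"sep",np.linalg.norm(P[1]-P[0])*1000,s[b,4],"heading",np.degrees(np.arctan2(d[1],d[0])))
    print([int(x) for x in v[8:-8:2]])
o,m,im,_=pickle.load(open("c1.pkl","rb"));ana(im,m,[.4355,-.2001],0)
o=bot.get_obs();m=bot.camera_model("wrist");im=bot.camera("wrist")
for z in (.2245,.226,.229,.232): ana(im,m,[.5344,.1674],z)
```

```text
circle mm [ 435.53 -200.14   37.77] rms 0.14 sep 54.16141137715263 [257 237] heading 122.96554467913182
[43, 43, 43, 43, 68, 93, 92, 93, 92, 93, 92, 92, 92, 87, 63, 35, 39, 40, 39, 32, 35, 39, 40, 39, 39, 38, 36, 34, 37, 38, 38, 38, 38, 38, 37, 37, 38, 39, 38, 39, 38, 40, 39, 40, 38, 35, 35, 39, 38, 41, 40, 39, 36, 31, 38, 40, 43, 54, 76, 93, 97, 97, 97, 97, 98, 98, 97, 96, 85, 47, 46, 46]
circle mm [534.38 167.4   40.3 ] rms 0.02 sep 54.714205651736144 [351 366] heading 106.72732164214888
[42, 42, 42, 50, 89, 101, 100, 101, 100, 100, 100, 100, 101, 97, 70, 36, 36, 37, 34, 25, 32, 36, 36, 36, 35, 35, 31, 30, 33, 34, 34, 33, 34, 34, 35, 36, 36, 35, 35, 37, 37, 36, 38, 38, 39, 33, 32, 38, 40, 39, 40, 40, 36, 25, 28, 38, 41, 47, 75, 108, 109, 110, 110, 111, 111, 112, 112, 111, 99, 52, 49, 51]
circle mm [534.36 167.4   40.28] rms 0.04 sep 54.38215133350957 [351 366] heading 106.72732164214887
[42, 42, 42, 42, 83, 101, 100, 101, 101, 100, 100, 100, 101, 100, 75, 40, 35, 37, 34, 26, 31, 36, 36, 36, 35, 35, 32, 30, 32, 34, 34, 33, 34, 34, 35, 36, 36, 35, 35, 38, 37, 36, 38, 38, 38, 32, 32, 
[... 225 characters left out ...]
2, 67, 101, 100, 100, 101, 100, 100, 100, 101, 101, 87, 46, 34, 37, 35, 28, 29, 36, 36, 36, 35, 35, 32, 30, 32, 34, 35, 33, 34, 34, 35, 36, 36, 35, 35, 37, 37, 36, 39, 38, 38, 31, 33, 39, 40, 39, 40, 40, 33, 25, 31, 40, 42, 52, 91, 109, 109, 110, 110, 111, 111, 112, 111, 110, 74, 49, 50, 51]
circle mm [534.44 167.44  39.89] rms 0.11 sep 53.053934060603254 [351 366] heading 106.72732164214885
[42, 42, 42, 42, 50, 90, 101, 100, 101, 100, 100, 100, 100, 101, 92, 54, 34, 36, 37, 30, 28, 36, 36, 36, 35, 35, 32, 29, 32, 34, 35, 32, 34, 34, 35, 36, 36, 35, 35, 37, 37, 36, 38, 39, 37, 31, 35, 39, 40, 39, 40, 40, 30, 25, 33, 40, 42, 60, 99, 109, 110, 110, 110, 111, 112, 112, 111, 100, 52, 49, 51, 50]
```

The tab spacing matches the free state (54.2 mm at cap z ≈ 0.227), the heading is right and the cap is centred, so I'm handing the job in.

```bash
python3 -c "
from workcell import bot
print(bot.job_done())"
```

```text
the job is handed in; nothing more can be done
None
```

The job is handed in: the cap is seated in the feed neck with its latches in line with the windows, and my last camera measurements show both tabs sprung out; wrist force peaked near 11 N in my readings while pressing it down, and the judge's result was not shown to me.

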